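# Load the cassette incubator

### The arm

A 6-joint arm with a two-finger parallel gripper is mounted at the origin on the work surface; the furniture and walls round the work are solid. World frame = base frame: x ahead of the robot, y to its left, z up, the work surface at z = 0. Lengths are in m, angles in rad, forces in N, time in s.
With the tool pointing down it reaches from about 0.275 to 0.975 m from the base axis. Payload 8.4 kg.
Tool frame: the origin (TCP) lies on the centre line of the jaws, within the pads' length; the fingertips stand 14 mm ahead of it and the grasp point (between the pads) lies 5 mm behind it; z points along the fingers, y is the direction in which the jaws open and shut (so a half turn about z gives the same grasp; the last joint's range is limited). The gripper opens to 92 mm and grips with 3 to 60 N. Pads are 20 mm wide; open, the fingers measure 128 mm over their backs; the gripper's body (75 mm by 189 mm) begins 69 mm behind the grasp point.
Start: joints at [1.214, 0.353, 1.633, -0, 1.155, -0.002], TCP at [0.217, 0.586, 0.2] pointing down, gripper open.
Joint ranges: [-2.63, 2.63], [-0.92, 2.1], [0.06, 2.66], [-1.3, 4.44], [0, 2.69], [-3.02, 3.02]. Speed limits (rad/s): [2.22, 2.22, 2.79, 3.14, 3.14, 3.14].

### API

Orientations are given as a rotation vector (axis times angle).
In Python, from rig import ctrl gives the robot as it stands. The module is installed in compiled form; this text tells all that it offers.
- The arm moves only by the shell command python3 -m pendant 'ROWS' [FORCE]. ROWS is JSON, a list of rows, each a list of 3 entries, a list of its own where there are three numbers: the shift along the world's x, y, z in mm, then the turn about the world's z in degrees, then the opening, from -1 (shut) to 1 (fully open). A call has 1 to 20 rows; each row shifts and turns the commanded pose from where the row before left it; what a row does not reach is not made up. A row lasts 1/8 s, in which the tool goes at most 62.5 mm and 10.7 degrees, less where a joint would pass 70% of its speed; a pose out of reach is approached as far as the arm can. A call is refused whole if a number of a shift passes 62.5 or a number of a turn 10.7, either way. A call with a gripper value outside its range is refused whole. The fingers move at their own pace and stop on an object; FORCE is the grip in N (left out, the last holds). Time passes only in rows, so rows that do not move let the fingers close. It gives the time, the measured TCP pose, the force and the opening at its end, in the units of the state.
- ctrl.state(): the state, without advancing time (a new reading comes with each control period).
- ctrl.snapshot(name): name is "side" or "top" or "wrist"; returns a dict with "color" (480x640x3 uint8, blue, green, red), "depth" (480x640 float32, m along the optical axis (not along the pixel's ray), 0 where there is no reading), "fx", "fy", "cx", "cy" (pixels), "extrinsics" (4x4, takes a point from camera to world coordinates); the wrist camera has in their place "T_tool_cam" (4x4, takes a point from camera to tool coordinates, whose origin is the TCP and whose axes are the flange's). Camera axes: x right, y down, z forward; pixel columns grow to the right and rows downward; lengths in m; the calibration is good to about 2 mm. A picture is of the moment at which its call begins: read the wrist's pose just before it.
- ctrl.job_done(): hands the job in, once; it reports no verdict.
The state is a dict: "time_s": time; "qpos": joint angles; "joint_velocities": joint speeds; "joint_torque": joint torques, N m; "tcp_pos": TCP position; "orientation": TCP orientation; "force": force on the tool from outside, world axes, zero at the start; "wrist_torque": the same for the moment, N m; "gripper_width": finger opening in m.
Only numpy, scipy, OpenCV 4.12 (cv2) and the standard library are available. Lean on these libraries where they do the work, as an engineer would, in place of code of your own. Each camera call takes 0.05 s, during which the arm holds its last target. There are 200 camera calls.

### The job

Load both test cassettes into the incubator: take its loose cover off, lay the slim and the wide cassette flat in the bays shaped for them, thumb tab towards the display side, then set the cover back on so that it sits seated and level on the housing, without tipping it over on the way. Leave the mug, the hand-gel bottle, the label roll and the flat carton where they stand.

Things in the scene. Friction and masses are not known exactly. Their poses are not given: they have to be found in the camera images.
- slim_centre (a point): Slim test cassette: flat white plastic, 80 mm long, 6 mm thick, 0.02 kg, face up; body 60 x 28 mm with one strip window and one round sample well, and a narrower ridged thumb tab, 20 x 16 mm, at one end. Point: its centre, mid-length, half-way up (3 mm). x runs lengthwise away from the tab (tab -40 to -20 mm, body -20 to +40 mm), y across, z up. Pinch across the 28 mm.
- wide_centre (a point): Wide test cassette: flat white plastic, 80 mm long, 6 mm thick, 0.03 kg, face up; body 60 x 46 mm with three strip windows and three round wells, thumb tab 20 x 32 mm. Point: its centre, mid-length, half-way up (3 mm). x runs lengthwise away from the tab (tab -40 to -20 mm, body -20 to +40 mm), y across, z up. Pinch across the 46 mm.
- cover_grip (a point): Loose cover: grey hood open below, 116 (x) x 148 (y) x 30 mm high, walls 4 mm, 0.3 kg; starts on the incubator. Point: centre of the black grip bar on top, 84 mm long (x), 14 mm wide, 14 mm high; bar top 7 mm above, hood top 20 mm below (13 mm gap under the bar, posts 28 to 40 mm from its middle), rim it stands on 50 mm below. The same when turned half round.
- cover_seat (a point): Place of the cover on the incubator: centre of the metal plate, at the height of the housing's top (40 mm above the desk), on which the rim of the seated cover stands all round; the seated cover's grip point is 50 mm straight above it. Axes as the incubator's: x to its rear, y to its left seen from the front, z up.
- slim_bay (a point): Bay of the slim cassette: where its centre comes, axes alike (tab to the display, -x). The metal plate is 3 mm below this point. Black ribs 4 mm high and thick stand round the cassette's outline, 5.5 mm clear lengthwise, 3.5 mm across: behind its rear end, beside the last 16 mm of the body and beside the tab; mid-body sides are open for fingers. Fits one way round.
- wide_bay (a point): Bay of the wide cassette, right of the slim one seen from the front, 67 mm from centre to centre (30 mm between loaded cassettes): where the wide cassette's centre comes, axes alike (tab to the display, -x). The metal plate is 3 mm below this point. Same ribs, 4 mm high, 5.5 mm clear lengthwise, 3.5 mm across, open at mid-body. Fits one way round.
- mug: White mug, 89 mm high, footprint 79 mm (x) by 114 mm (y) with the handle at its -y end. Origin at the centre of that footprint, on its underside. A bystander: leave alone.
- pump: White hand-gel bottle with a pump head, 78 x 61 mm, 213 mm high. Origin at the centre of its underside. A bystander: leave alone.
- roll: Roll of white labels lying flat, 72 mm in diameter, 30 mm high. Origin at the centre of its underside. A bystander: leave alone.
- flat_carton: Flat white and purple carton, 120 x 68 mm (x, y), 34 mm high. Origin at the centre of its underside. A bystander: leave alone.
- incubator: White box with a dark display and three round keys on its front (-x), 150 (x) x 170 (y) mm, top of housing 40 mm up; heavy, stays put. Origin: centre of its underside; y to its left seen from the front. On top stands a metal plate, 100 (x) x 132 mm, 10 mm higher than the housing's top, with the two bays; the cover goes over it, 4 mm clear all round.

How it is judged:
By the outcome, as a careful person would: the job done as asked, in the order asked, and still so for the second after the job is handed in, with the robot touching nothing.
It also fails if it takes over 72 s, if anything falls off the work surface, if the arm or the gripper's body presses on something with over 40 N, if the wrist force passes 120 N, or if a joint passes its speed limit or range.

## Working session

There is one attempt and no reset: what is moved stays moved. The work goes in short steps, Python scripts to look and compute and a shell command to move; the robot and the scene stay as the last step left them, time stands still between calls to the robot, and variables do not carry over. Pictures are saved under pics/ and viewed, about 8 in all and at most 12, crops included, and the job is handed in when it is done.

```bash
mkdir -p pics; cat > h.py <<'E'
import numpy as np,cv2
from scipy.spatial.transform import Rotation as R
from rig import ctrl
def snap(n):
    st=ctrl.state(); s=ctrl.snapshot(n)
    if n=="wrist":
        T=np.eye(4);T[:3,:3]=R.from_rotvec(st["orientation"]).as_matrix();T[:3,3]=st["tcp_pos"]
        s["extrinsics"]=T@s["T_tool_cam"]
    return s
def cloud(s):
    v,u=np.mgrid[0:480,0:640];d=s["depth"]
    P=np.stack([(u-s["cx"])/s["fx"]*d,(v-s["cy"])/s["fy"]*d,d],-1)
    E=s["extrinsics"];W=P@E[:3,:3].T+E[:3,3];W[d==0]=np.nan
    return W
def atz(s,u,v,z):
    E=s["extrinsics"];r=E[:3,:3]@np.array([(u-s["cx"])/s["fx"],(v-s["cy"])/s["fy"],1]);o=E[:3,3]
    return o+r*(z-o[2])/r[2]
E
python3 - <<'E'
from h import *
import pickle
print(ctrl.state())
for n in("top","side"):
    s=snap(n);pickle.dump(s,open(n+".pkl","wb"));cv2.imwrite(f"pics/{n}0.png",s["color"])
    print(n,s["extrinsics"].round(3).tolist(),s["fx"])
E
```

```text
{'time_s': 0.0, 'qpos': array([ 1.21360989e+00,  3.53653740e-01,  1.63418485e+00,  5.94099435e-06,
        1.15520951e+00, -2.40356724e-03]), 'joint_velocities': array([ 0.00230703,  0.00115392,  0.00034194,  0.00083906, -0.00129186,
       -0.00101829]), 'joint_torque': array([-1.32500318e-03, -5.93846691e+01, -3.34205389e+01,  6.95191976e-02,
        2.34119286e-02, -1.33079316e-04]), 'tcp_pos': array([0.2169227 , 0.58555575, 0.19933854]), 'orientation': array([-5.54330140e-01, -3.09202985e+00,  2.24763124e-03]), 'force': array([-0.59246285, -0.90464112, -0.48352667]), 'wrist_torque': array([ 0.00696985,  0.02585318, -0.02868245]), 'gripper_width': 0.09211679392441247}
top [[0.026, -0.972, 0.233, 0.277], [-1.0, -0.027, 0.002, -0.063], [0.004, -0.233, -0.972, 0.997], [0.0, 0.0, 0.0, 1.0]] 487.8477947708864
side [[0.936, -0.149, 0.318, 0.194], [-0.35, -0.459, 0.816, -0.888], [0.025, -0.876, -0.482, 0.563], [0.0, 0.0, 0.0, 1.0]] 529.1987155065987
```

View pics/top0.png

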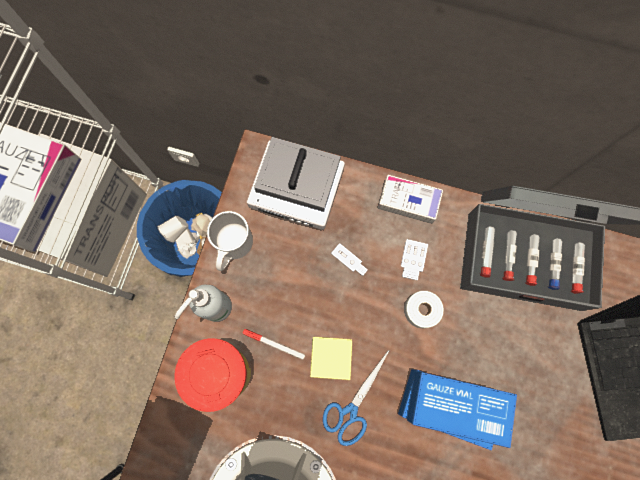

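View pics/side0.png

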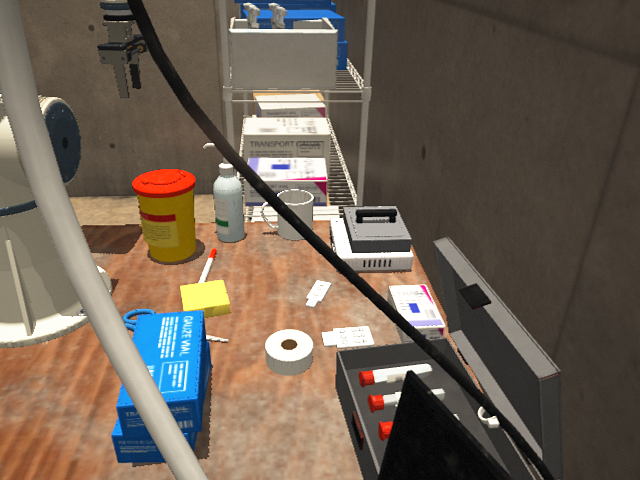

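The top view shows the incubator with cover at about (296,182) and its display edge facing down in the image. The slim cassette is at (350,260), the wide one at (414,259), the mug at (228,240), the pump at (207,302), the carton at (410,200) and the roll at (425,309). The side view agrees with this.

```bash
python3 - <<'E'
from h import *
import pickle
s=pickle.load(open("top.pkl","rb"));W=cloud(s)
c=s["color"]
a=cv2.resize(c[225:295,315:445],None,fx=6,fy=6,interpolation=cv2.INTER_CUBIC)
b=cv2.resize(c[125:235,240:350],None,fx=5,fy=5,interpolation=cv2.INTER_CUBIC)
cv2.imwrite("pics/a.png",a[:, :]);cv2.imwrite("pics/b.png",b)
def rect(zlo,zhi,box,name):
    x0,y0,x1,y1=box;m=np.zeros((480,640),bool);m[y0:y1,x0:x1]=1
    m&=(W[...,2]>zlo)&(W[...,2]<zhi);P=W[m]
    r=cv2.minAreaRect(P[:,:2].astype(np.float32)*1000);print(name,m.sum(),np.median(P[:,2]).round(4),r)
rect(.062,.078,(240,120,350,235),"hoodtop")
rect(.085,.105,(240,120,350,235),"bar")
rect(.033,.048,(240,120,350,235),"housing")
rect(.004,.012,(325,235,372,280),"slim")
rect(.004,.012,(395,235,432,285),"wide")
rect(.02,.05,(370,170,450,225),"carton")
rect(.02,.04,(400,285,450,330),"roll")
rect(.05,.1,(200,205,255,275),"mug")
rect(.05,.25,(170,280,235,325),"pump")
print(np.nanmedian(W[240:290,372:392,2]))
E
```

```text
hoodtop 3893 0.0719 ((623.5979614257812, -21.47552490234375), (150.61700439453125, 271.0266418457031), 73.27055358886719)
bar 441 0.0968 ((632.67529296875, -12.762672424316406), (55.33830261230469, 302.0846252441406), 50.98418426513672)
housing 1878 0.0407 ((629.0419311523438, -23.118087768554688), (170.85195922851562, 256.90789794921875), 74.75188446044922)
slim 555 0.0067 ((481.0633239746094, -135.49859619140625), (95.8123550415039, 93.10203552246094), 89.93001556396484)
wide 812 0.0071 ((478.34429931640625, -270.5567626953125), (75.31148529052734, 104.46394348144531), 88.86799621582031)
carton 1935 0.0354 ((605.3804321289062, -262.9283447265625), (120.49874877929688, 69.98231506347656), 74.39784240722656)
roll 980 0.0312 ((374.5316467285156, -285.77655029296875), (70.75967407226562, 71.4842300415039), 3.3601186275482178)
mug 776 0.0792 ((499.0408020019531, 111.30674743652344), (78.88706970214844, 104.98651123046875), 46.77278518676758)
pump 1219 0.1375 ((367.8834228515625, 131.8651885986328), (57.54298400878906, 68.97257995605469), 15.662805557250977)
0.001282775601436248
```

View pics/a.png

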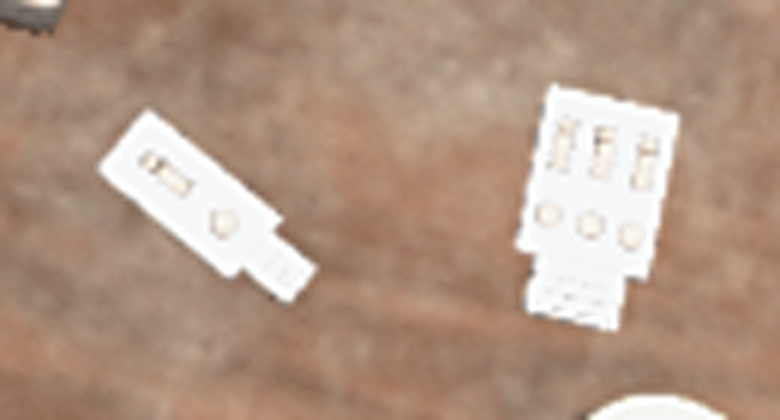

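The enlarged crop shows both cassettes clearly. The slim tab points down-right (crop (290,275), image about (363,271)) and the wide tab points down (crop (575,300), image about (411,275)). Outliers spoil the rectangle fits, so I'll redo them on cleaned masks.

```bash
cat > fit.py <<'E'
from h import *
def comp(m):
    n,l,st,_=cv2.connectedComponentsWithStats(m.astype(np.uint8)); return l==1+st[1:,4].argmax()
def boxm(x0,y0,x1,y1):
    m=np.zeros((480,640),bool);m[y0:y1,x0:x1]=1;return m
def plane(s,m,z):  # contour px -> world xy(mm) at height z
    v,u=np.nonzero(m);E=s["extrinsics"]
    r=np.stack([(u-s["cx"])/s["fx"],(v-s["cy"])/s["fy"],np.ones(len(u))],-1)@E[:3,:3].T;o=E[:3,3]
    return ((o+r*((z-o[2])/r[:,2:3]))[:,:2]*1000).astype(np.float32)
def cass(s,m,z,name):
    P=plane(s,m,z);r=cv2.minAreaRect(P);bx=cv2.boxPoints(r);c=np.array(r[0])
    e=[bx[1]-bx[0],bx[2]-bx[1]];L=max(e,key=np.linalg.norm);a=L/np.linalg.norm(L)
    if (P.mean(0)-c)@a<0:a=-a   # body heavier: +x away from tab
    print(name,"centre",c.round(1),"size",np.round(r[1],1),"axis deg",np.degrees(np.arctan2(a[1],a[0])).round(1))
E
python3 - <<'E'
from fit import *
import pickle
s=pickle.load(open("top.pkl","rb"));W=cloud(s);c=s["color"];z=W[...,2]
g=c.min(-1)>170
cass(s,comp(g&boxm(325,238,372,280)),.005,"slim")
cass(s,comp(g&boxm(395,235,432,285)),.005,"wide")
B=boxm(240,120,350,235)
for lo,hi,h,n in((.062,.078,.07,"hood"),(.085,.11,.097,"bar"),(.033,.048,.04,"housing"),(.033,.2,.04,"all")):
    m=comp(cv2.morphologyEx((B&(z>lo)&(z<hi)).astype(np.uint8),cv2.MORPH_OPEN,np.ones((3,3))))
    P=W[m][:,:2].astype(np.float32)*1000
    print(n,m.sum(),np.median(z[m]).round(4),"depth",cv2.minAreaRect(P),"ray",cv2.minAreaRect(plane(s,m,h)) )
E
```

```text
slim centre [ 474.1 -139.3] size [80.8 29. ] axis deg 51.4
wide centre [ 478.9 -270.7] size [46.7 80.2] axis deg -12.6
hood 3716 0.0719 depth ((640.4176635742188, -26.490867614746094), (148.49697875976562, 118.18736267089844), 74.69103240966797) ray ((638.9232788085938, -26.40027618408203), (148.5304718017578, 119.01319122314453), 74.50299072265625)
bar 291 0.0974 depth ((639.3953247070312, -26.45663833618164), (14.229706764221191, 83.64391326904297), 74.44080352783203) ray ((638.2947387695312, -27.090076446533203), (14.5089750289917, 84.95748901367188), 74.63338470458984)
housing 1552 0.0408 depth ((628.3252563476562, -22.892929077148438), (170.3191680908203, 149.601806640625), 74.45343780517578) ray ((627.1458740234375, -23.17670440673828), (169.77520751953125, 150.25013732910156), 74.44371795654297)
all 5850 0.071 depth ((628.5695190429688, -22.853378295898438), (170.67918395996094, 150.23495483398438), 74.5684814453125) ray ((631.745361328125, -24.457130432128906), (169.77520751953125, 159.79896545410156), 74.44371795654297)
```

View pics/b.png

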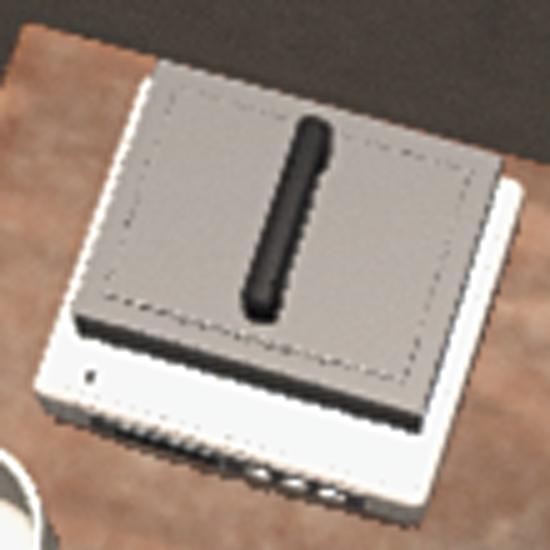

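The image and depth fits agree with the given sizes:
- **Cover:** centre about (639.5, -26.7) mm, incubator x axis at about -15.5°.
- **Slim cassette:** (474, -139) mm, axis 51°.
- **Wide cassette:** (479, -271) mm, axis -12.6°.

Next I'll check a free parking spot for the cover and move the arm above it.

```bash
python3 - <<'E'
from h import *
import pickle
s=pickle.load(open("top.pkl","rb"));W=cloud(s).reshape(-1,3)*1000
for c in((398,-12),(395,-15),(390,-10),(400,-5)):
    d=W-np.array([*c,0]); k=(abs(d[:,0])<90)&(abs(d[:,1])<100)&(W[:,2]>5)
    # margin outside the 58x74 half footprint
    mg=np.maximum(abs(d[k,0])-58,abs(d[k,1])-74); i=mg.argmin() if k.any() else None
    print(c,None if i is None else (mg[i],W[k][i]))
E
python3 -m pendant '[[[0,0,30],0,1],[[0,0,35],0,1],[[0,0,35],0,1],[[20,-30,0],4.8,1],[[26,-38,0],0,1],[[27,-39,0],0,1],[[27,-39,0],0,1],[[27,-39,0],0,1],[[27,-39,0],0,1],[[27,-39,0],0,1],[[27,-39,0],0,1],[[27,-39,0],0,1],[[27,-39,0],0,1],[[27,-39,0],0,1],[[27,-39,0],0,1],[[27,-39,0],0,1],[[27,-39,0],0,1],[[27,-39,0],0,1],[[25,-38,0],0,1],[[0,0,0],0,1]]'
```

```text
(398, -12) (np.float64(-55.58068318076698), array([395.58068318, -14.4214907 ,   6.6984146 ]))
(395, -15) (np.float64(-57.41931681923302), array([395.58068318, -14.4214907 ,   6.6984146 ]))
(390, -10) (np.float64(-57.46698249644845), array([389.4669825 , -10.56402275,   6.02290039]))
(400, -5) (np.float64(-53.97628501990039), array([404.02371498, -18.10986599,   5.15389501]))
time_s: 2.6
tcp_pos: [0.64, -0.0294, 0.299]
orientation: [-0.429, -3.111, 0.001]
force: [-1.1, 0.9, 0.7]
gripper_width: 0.0919
```

```bash
python3 - <<'E'
from fit import *
import pickle
s=pickle.load(open("top.pkl","rb"));W=cloud(s).reshape(-1,3)*1000
for c in((398,-12),(395,-15),(390,-10),(400,-5),(405,-8)):
    d=W-np.array([*c,0]); k=(abs(d[:,0])<110)&(abs(d[:,1])<120)&(W[:,2]>12)
    mg=np.maximum(abs(d[k,0])-58,abs(d[k,1])-74); i=mg.argsort()[:1]
    print(c,mg[i],W[k][i])
# slim outline & pen margin: white/red px on ray plane
v,u=np.nonzero((s["color"].min(-1)>170)|((s["color"][...,2]>150)&(s["color"][...,1]<80)))
m=np.zeros((480,640),bool);m[v,u]=1;P=plane(s,m,.005)
for c in((398,-12),(400,-5),(405,-8)):
    d=abs(P-np.array(c));mg=np.maximum(d[:,0]-58,d[:,1]-74);i=mg.argmin();print(c,mg[i],P[i])
print(ctrl.state()["tcp_pos"])
s=snap("wrist");cv2.imwrite("pics/w1.png",s["color"]);W=cloud(s);z=W[...,2]
for lo,hi,n in((.062,.078,"hood"),(.088,.11,"bar"),(.033,.048,"housing")):
    m=comp(cv2.morphologyEx(((z>lo)&(z<hi)).astype(np.uint8),cv2.MORPH_OPEN,np.ones((3,3))))
    print(n,m.sum(),np.median(z[m]).round(4),cv2.minAreaRect(W[m][:,:2].astype(np.float32)*1000))
E
```

```text
(398, -12) [14.9017147] [[325.0982853   68.04198888  12.62961049]]
(395, -15) [11.9017147] [[325.0982853   68.04198888  12.62961049]]
(390, -10) [6.9017147] [[325.0982853   68.04198888  12.62961049]]
(400, -5) [15.26035338] [[473.26035338  83.92612283  48.7443133 ]]
(405, -8) [13.98905818] [[476.084184    79.98905818  91.10247136]]
(398, -12) 12.508880615234375 [327.49112  67.17095]
(400, -5) 14.508880615234375 [327.49112  67.17095]
(405, -8) 19.508880615234375 [327.49112  67.17095]
[ 0.63995431 -0.02941227  0.29904212]
hood 16676 0.0713 ((640.191162109375, -28.768043518066406), (148.47166442871094, 116.04701232910156), 74.79572296142578)
bar 2095 0.0993 ((750.1094970703125, -60.85956573486328), (210.5716094970703, 2.3398284912109375), 75.04512786865234)
housing 6857 0.0352 ((605.3568725585938, -265.2043762207031), (120.72113037109375, 67.92655181884766), 75.21427917480469)
```

View pics/w1.png

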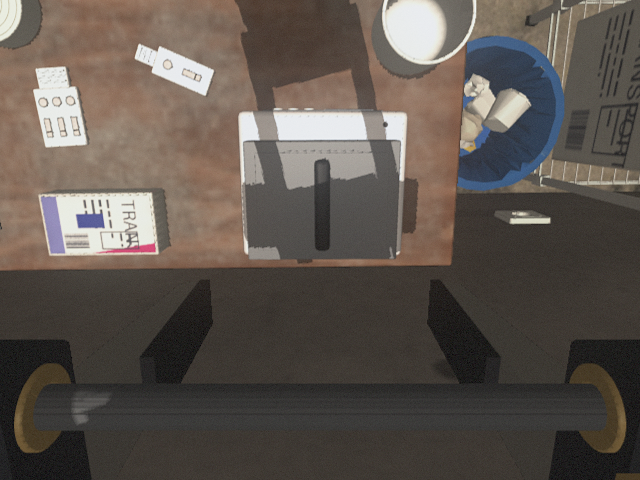

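The wrist view shows the bar at pixel (322,205), lined up between the jaws. The two cameras' cover centres differ by about 2 mm in y. Descending and gripping.

```bash
python3 -m pendant '[[[0,2,-40],0.4,1],[[0,0,-45],0,1],[[0,0,-45],0,1],[[0,0,-40],0,1],[[0,0,-20],0,0.5],[[0,0,-10],0,0.2],[[0,0,-11],0,0],[[0,0,0],0,-0.3],[[0,0,0],0,-1],[[0,0,0],0,-1],[[0,0,0],0,-1],[[0,0,0],0,-1]]' 30
```

```text
time_s: 4.15
tcp_pos: [0.6392, -0.0249, 0.0893]
orientation: [0.414, 3.114, 0.0]
force: [0.2, -0.7, -0.8]
gripper_width: 0.0141
```

```bash
python3 -m pendant '[[[0,0,5],0,-1],[[0,0,10],0,-1],[[0,0,20],0,-1],[[0,0,30],0,-1],[[0,0,25],0,-1],[[0,0,0],0,-1]]'; python3 -c "
from h import *
s=ctrl.state();print(s['tcp_pos'],s['force'],s['wrist_torque'],s['qpos'])"
```

```text
time_s: 4.9
tcp_pos: [0.6409, -0.025, 0.1826]
orientation: [0.413, 3.109, 0.001]
force: [0.1, -0.3, -0.7]
gripper_width: 0.0
[ 0.64094645 -0.02498392  0.18255392] [ 0.10428329 -0.27219144 -0.70542504] [ 0.06137715 -0.05798856 -0.0535257 ] [-4.12931528e-02  3.91284524e-01  1.61772865e+00 -1.01954661e-05
  1.12722712e+00 -1.34807550e+00]
```

The grip was lost: the gripper shut to 0. Looking at what happened.

```bash
python3 - <<'E'
from fit import *
s=snap("side");cv2.imwrite("pics/s2.png",cv2.resize(s["color"][150:290,280:460],None,fx=4,fy=4))
s=snap("wrist");W=cloud(s);z=W[...,2]
cv2.imwrite("pics/w2.png",s["color"])
for lo,hi,n in((.062,.08,"hood"),(.084,.105,"bar")):
    m=comp(cv2.morphologyEx(((z>lo)&(z<hi)&boxm(100,0,540,330)).astype(np.uint8),cv2.MORPH_OPEN,np.ones((3,3))))
    print(n,m.sum(),np.median(z[m]).round(4),cv2.minAreaRect(W[m][:,:2].astype(np.float32)*1000))
E
```

```text
hood 29485 0.0714 ((640.1856689453125, -28.730789184570312), (148.3315887451172, 116.06676483154297), 74.56636047363281)
bar 2202 0.0973 ((633.147705078125, -26.46691131591797), (13.494938850402832, 69.25804138183594), 74.39888000488281)
```

View pics/s2.png

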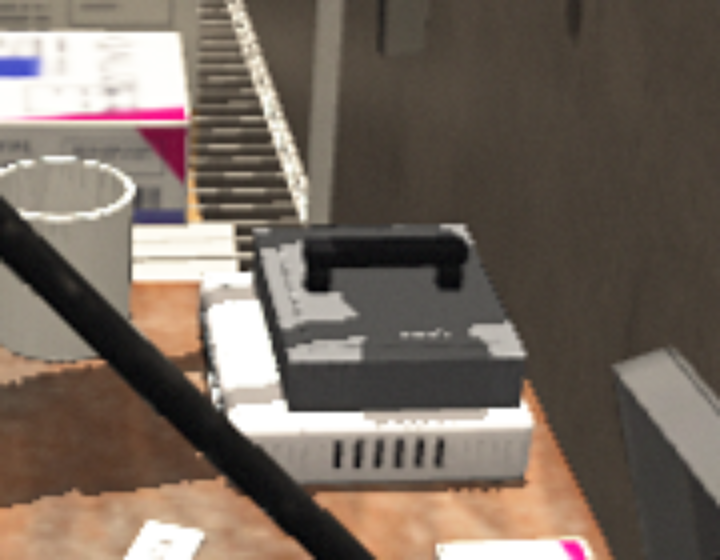

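View pics/w2.png

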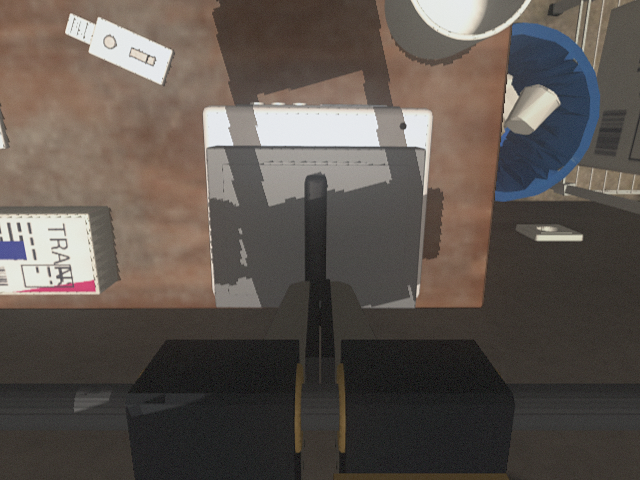

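The cover is still seated and unmoved; the bar in the wrist view is at (315,230). I probably lifted before the grip force had built up, and gripped too high on a rounded bar. I'll retry lower, with more force and a longer wait.

```bash
python3 -m pendant '[[[0,-2,0],0,0],[[0,0,0],0,0],[[0,0,-20],0,0],[[0,0,-40],0,0],[[0,0,-20],0,0],[[0,0,-10],0,0],[[0,0,-5],0,0],[[0,0,0],0,0],[[0,0,0],0,0]]' 50;  python3 -c "
from h import *
s=ctrl.state();print(s['tcp_pos'],s['force'])"
```

```text
time_s: 6.12
tcp_pos: [0.6398, -0.027, 0.085]
orientation: [0.413, 3.113, 0.0]
force: [-0.8, 0.4, -0.2]
gripper_width: 0.046
[ 0.63977084 -0.02695029  0.0850141 ] [-0.77456057  0.42286032 -0.15091619]
```

```bash
python3 -m pendant '[[[0,0,1],0,-0.4],[[0,0,0],0,-1],[[0,0,0],0,-1],[[0,0,0],0,-1],[[0,0,0],0,-1],[[0,0,0],0,-1],[[0,0,0],0,-1],[[0,0,2],0,-1],[[0,0,3],0,-1],[[0,0,4],0,-1],[[0,0,0],0,-1]]' 50;  python3 -c "
from h import *
s=ctrl.state();print(s['tcp_pos'],s['force'],s['gripper_width'])"
```

```text
time_s: 7.5
tcp_pos: [0.6395, -0.027, 0.0947]
orientation: [0.413, 3.113, 0.0]
force: [0.2, 1.0, 0.3]
gripper_width: 0.0005
[ 0.63949499 -0.02695888  0.09465309] [0.17029969 1.04244537 0.25754717] 0.00046892699645243135
```

```bash
cat > chk.py <<'E'
from fit import *
print(ctrl.state()["gripper_width"],ctrl.state()["tcp_pos"])
for cam in("top","side"):
    s=snap(cam);W=cloud(s);z=W[...,2]
    near=np.hypot(W[...,0]-.64,W[...,1]+.027)<.11
    for lo,hi,n in((.062,.08,"hood"),(.084,.105,"bar")):
        m=cv2.morphologyEx((near&(z>lo)&(z<hi)).astype(np.uint8),cv2.MORPH_OPEN,np.ones((3,3)))>0
        if m.any():
            m=comp(m);print(cam,n,m.sum(),np.median(z[m]).round(4),cv2.minAreaRect(W[m][:,:2].astype(np.float32)*1000))
E
python3 - <<'E'
from chk import *
c=snap("side")["color"];cv2.imwrite("pics/s3.png",cv2.resize(c[120:270,280:460],None,fx=4,fy=4))
E
```

```text
0.00046892699645243135 [ 0.63949499 -0.02695888  0.09465309]
side hood 1701 0.0703 ((639.5103759765625, -28.77227020263672), (153.93511962890625, 116.60594940185547), 74.7166519165039)
side bar 303 0.0938 ((638.9918823242188, -30.56497573852539), (18.123886108398438, 83.9843521118164), 75.51728820800781)
```

View pics/s3.png

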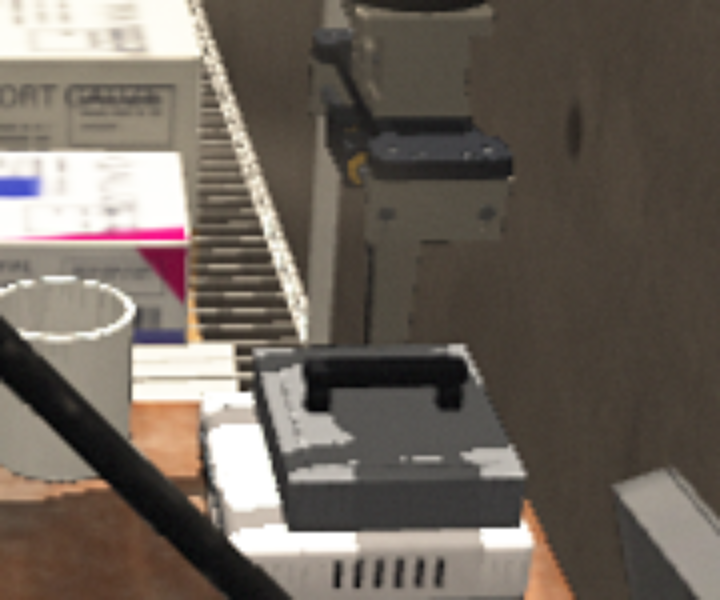

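The side crop shows the finger vanishing at (390,345), right at the top of the hood and bar. It looks either behind the bar or above it. I'll project where the tips should appear.

```bash
python3 - <<'E'
from fit import *
st=ctrl.state();T=np.eye(4);T[:3,:3]=R.from_rotvec(st["orientation"]).as_matrix();T[:3,3]=st["tcp_pos"]
def proj(s,p):
    q=np.linalg.inv(s["extrinsics"])@np.append(p,1);return (q[0]/q[2]*s["fx"]+s["cx"],q[1]/q[2]*s["fy"]+s["cy"],q[2])
s=snap("side");w=snap("wrist")
print("T_tool_cam",w["T_tool_cam"].round(3).tolist())
for k in(-.1,-.069,-.03,0,.014):
    p=(T@[0,0,k,1])[:3];u,v,d=proj(s,p);print(k,p.round(4),"side crop",((u-280)*4,(v-120)*4),"depth",d,s["depth"][int(v),int(u)],"wrist",np.round(proj(w,p),1))
for p in((.64,-.027,.097),(.64,-.027,.07)):u,v,d=proj(s,p);print("bar/hood",((u-280)*4,(v-120)*4))
W=cloud(s);P=W[120:215,360:395].reshape(-1,3);P=P[(abs(P[:,0]-.64)<.08)&(abs(P[:,1]+.03)<.1)]
for lo in np.arange(.07,.2,.01):
    k=(P[:,2]>lo)&(P[:,2]<lo+.01)
    if k.any():print(lo.round(2),k.sum(),P[k].mean(0).round(4))
c=w["color"];cv2.imwrite("pics/w3.png",c)
E
```

```text
T_tool_cam [[0.001, -0.966, -0.257, 0.072], [1.0, 0.001, -0.0, -0.0], [0.001, -0.257, 0.966, -0.185], [0.0, 0.0, 0.0, 1.0]]
-0.1 [ 0.6391 -0.0269  0.1941] side crop (np.float64(395.4106410892541), np.float64(175.3895061652163)) depth 1.0227785749283262 0.9214133 wrist [3.215e+02 4.429e+02 1.000e-01]
-0.069 [ 0.6391 -0.0269  0.1631] side crop (np.float64(390.6816912531672), np.float64(234.9009357943744)) depth 1.0377321382358557 0.94414514 wrist [3.211e+02 3.701e+02 1.000e-01]
-0.03 [ 0.6391 -0.0269  0.1241] side crop (np.float64(384.9225017059998), np.float64(307.3774084441309)) depth 1.056544685622748 1.0337318 wrist [3.209e+02 3.153e+02 2.000e-01]
0 [ 0.6391 -0.0269  0.0941] side crop (np.float64(380.6300306205442), np.float64(361.3959748894572)) depth 1.0710158759203574 1.0662956 wrist [3.208e+02 2.874e+02 2.000e-01]
0.014 [ 0.6391 -0.0269  0.0801] side crop (np.float64(378.6663253672973), np.float64(386.10820721199514)) depth 1.0777690980592416 1.0712748 wrist [3.207e+02 2.770e+02 2.000e-01]
bar/hood (np.float64(382.72765355959723), np.float64(356.0452080379514))
bar/hood (np.float64(378.93162710072033), np.float64(403.54561263543155))
0.07 66 [0.6706 0.0288 0.0709]
0.08 26 [ 0.643  -0.0346  0.089 ]
0.09 181 [ 0.64   -0.0327  0.0949]
0.1 1 [ 0.6267 -0.0312  0.1098]
0.11 43 [ 0.6337 -0.0377  0.1153]
0.12 52 [ 0.6332 -0.0378  0.1247]
0.13 55 [ 0.6335 -0.0384  0.1347]
0.14 64 [ 0.6329 -0.038   0.1447]
0.15 61 [ 0.633  -0.0395  0.1551]
0.16 37 [ 0.6331 -0.0433  0.1636]
0.19 45 [ 0.6089 -0.1044  0.198 ]
```

View pics/w3.png

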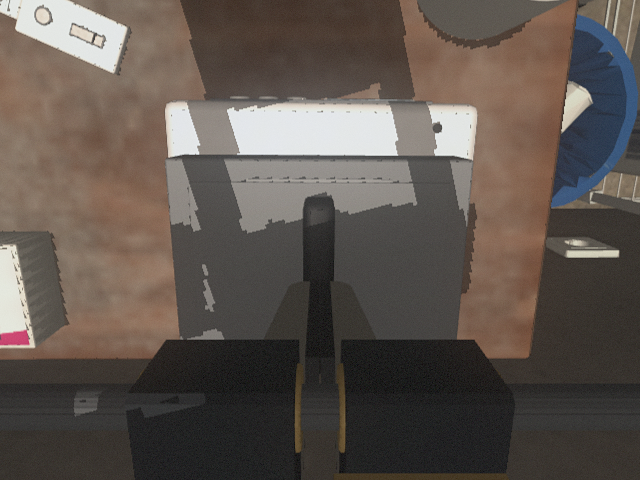

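The wrist view shows fingers at (320,283) and the bar front end at (318,200). The side depth shows the finger surface ending around z = 0.105 while the TCP reads 0.095. I'll raise the hand clear and measure where the tips really end.

```bash
python3 -m pendant '[[[0,0,15],0,-1],[[0,0,30],0,-1],[[0,0,25],0,-1],[[0,0,0],0,-1],[[0,0,0],0,-1]]'; cat > tip.py <<'E'
from fit import *
t=ctrl.state()["tcp_pos"];print(t,ctrl.state()["gripper_width"])
s=snap("side");W=cloud(s).reshape(-1,3)
P=W[(abs(W[:,0]-t[0])<.05)&(abs(W[:,1]-t[1])<.06)&(W[:,2]>.06)]
for lo in np.arange(.06,.26,.006):
    k=(P[:,2]>=lo)&(P[:,2]<lo+.006)
    if k.any():print(lo.round(3),k.sum(),np.median(P[k],0).round(4),np.ptp(P[k],axis=0).round(3))
E
python3 tip.py
```

```text
time_s: 8.38
tcp_pos: [0.6388, -0.0269, 0.1638]
orientation: [-0.414, -3.114, -0.0]
force: [0.2, 0.7, 0.1]
gripper_width: 0.0003
[ 0.63881017 -0.02688635  0.16380846] 0.0003330130017374065
0.06 6 [0.5942 0.0234 0.0628] [0.007 0.022 0.004]
0.066 868 [ 0.63   -0.0471  0.0705] [0.1   0.12  0.006]
0.072 113 [ 0.6294 -0.0425  0.0725] [0.095 0.119 0.006]
0.078 43 [ 0.6573 -0.0368  0.0808] [0.076 0.028 0.006]
0.084 98 [ 0.6364 -0.0337  0.0873] [0.079 0.029 0.006]
0.09 147 [ 0.6362 -0.0325  0.0941] [0.081 0.032 0.006]
0.096 72 [ 0.6358 -0.0298  0.0968] [0.077 0.027 0.002]
0.174 10 [ 0.6332 -0.0348  0.1788] [0.017 0.014 0.003]
0.18 27 [ 0.6317 -0.0387  0.1833] [0.018 0.02  0.005]
0.186 37 [ 0.6316 -0.0393  0.1892] [0.019 0.027 0.006]
0.192 36 [ 0.6326 -0.04    0.1952] [0.017 0.031 0.006]
0.198 39 [ 0.6319 -0.0406  0.202 ] [0.02  0.035 0.005]
0.204 36 [ 0.6324 -0.0406  0.2071] [0.019 0.034 0.006]
0.21 40 [ 0.6317 -0.0412  0.2131] [0.02  0.036 0.006]
0.216 42 [ 0.632  -0.0415  0.2188] [0.02  0.037 0.006]
0.222 43 [ 0.6316 -0.0421  0.2253] [0.018 0.041 0.006]
0.228 41 [ 0.6312 -0.0416  0.2308] [0.02  0.042 0.006]
0.234 41 [ 0.6328 -0.0442  0.237 ] [0.021 0.028 0.006]
0.24 19 [ 0.6313 -0.045   0.2421] [0.02  0.011 0.004]
```

In the side depth the finger ends at z ≈ 0.175, but the reported TCP of 0.164 puts the tips at 0.150. I'll cross-check with the wrist depth and one picture.

```bash
python3 - <<'E'
from fit import *
w=ctrl.snapshot("wrist");v,u=np.mgrid[0:480,0:640];d=w["depth"]
P=np.stack([(u-w["cx"])/w["fx"]*d,(v-w["cy"])/w["fy"]*d,d],-1);T=w["T_tool_cam"];Q=P@T[:3,:3].T+T[:3,3];Q[d==0]=np.nan
for r in(270,278,282,286,290,300,320,335,350):print(r,[(c,*(Q[r,c]*1000).round(0)) for c in(282,300,310,320,330,342,358)])
s=snap("side");cv2.imwrite("pics/s4.png",cv2.resize(s["color"][40:230,280:460],None,fx=3,fy=3,interpolation=cv2.INTER_CUBIC))
E
```

```text
270 [(282, np.float64(-23.0), np.float64(-26.0), np.float64(91.0)), (300, np.float64(-23.0), np.float64(-14.0), np.float64(92.0)), (310, np.float64(-14.0), np.float64(-6.0), np.float64(66.0)), (320, np.float64(-14.0), np.float64(-0.0), np.float64(65.0)), (330, np.float64(-23.0), np.float64(6.0), np.float64(93.0)), (342, np.float64(-23.0), np.float64(15.0), np.float64(93.0)), (358, np.float64(-23.0), np.float64(25.0), np.float64(91.0))]
278 [(282, np.float64(-29.0), np.float64(-26.0), np.float64(92.0)), (300, np.float64(-29.0), np.float64(-14.0), np.float64(93.0)), (310, np.float64(-19.0), np.float64(-6.0), np.float64(66.0)), (320, np.float64(nan), np.float64(nan), np.float64(nan)), (330, np.float64(-29.0), np.float64(7.0), np.float64(93.0)), (342, np.float64(-28.0), np.float64(15.0), np.float64(91.0)), (358, np.float64(-29.0), np.float64(25.0), np.float64(91.0))]
282 [(282, np.float64(-32.0), np.float64(-26.0), np.float64(92.0)), (300, np.float64(9.0), np.float64(-9.0), np.float64(-17.0)), (310, np.float64(10.0), np.float64(-4.0), np.float64(-19.0)), (320, np.float64(10.0), np.float6
[... 2133 characters left out ...]
64(-66.0)), (320, np.float64(-116.0), np.float64(-0.0), np.float64(179.0)), (330, np.float64(10.0), np.float64(3.0), np.float64(-66.0)), (342, np.float64(10.0), np.float64(6.0), np.float64(-66.0)), (358, np.float64(10.0), np.float64(11.0), np.float64(-67.0))]
350 [(282, np.float64(31.0), np.float64(-7.0), np.float64(-113.0)), (300, np.float64(11.0), np.float64(-6.0), np.float64(-76.0)), (310, np.float64(10.0), np.float64(-3.0), np.float64(-75.0)), (320, np.float64(-117.0), np.float64(-0.0), np.float64(152.0)), (330, np.float64(10.0), np.float64(3.0), np.float64(-75.0)), (342, np.float64(32.0), np.float64(4.0), np.float64(-114.0)), (358, np.float64(31.0), np.float64(7.0), np.float64(-113.0))]
```

View pics/s4.png

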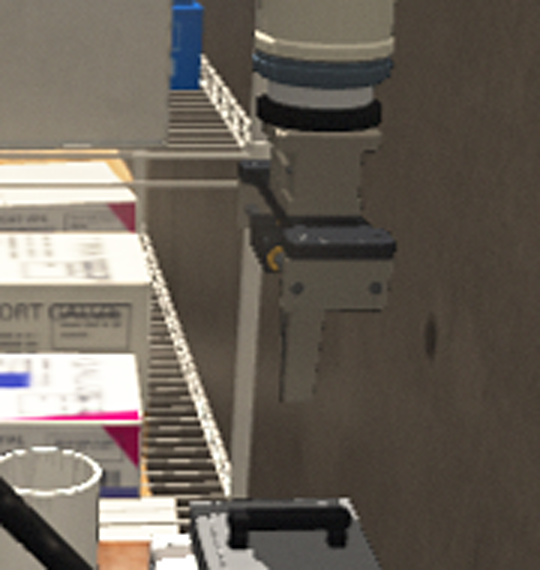

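Two independent cameras agree. The fingers are centred on the tool axis, but their tips end about 12 to 17 mm behind the reported TCP, not 14 mm ahead as stated. That explains both misses, since the jaws closed above the bar. I'll work with tip z ≈ TCP z + 14 mm and check it by contact. Gripping again, lower.

```bash
python3 -m pendant '[[[0,0,0],0,0],[[0,0,-10],0,0],[[0,0,-30],0,0],[[0,0,-30],0,0],[[0,0,-15],0,0],[[0,0,-10],0,0],[[0,0,-6],0,0],[[0,0,0],0,0],[[0,0,0],0,-1],[[0,0,0],0,-1],[[0,0,0],0,-1],[[0,0,0],0,-1],[[0,0,0],0,-1],[[0,0,0],0,-1]]' 40;  python3 -c "
from h import *
s=ctrl.state();print(s['tcp_pos'],s['force'],s['gripper_width'])"
```

```text
time_s: 10.28
tcp_pos: [0.6393, -0.027, 0.0634]
orientation: [0.413, 3.114, -0.0]
force: [-1.2, -1.3, 5.0]
gripper_width: 0.0135
[ 0.63928731 -0.02699808  0.06338759] [-1.22268804 -1.2676661   4.97297559] 0.013518700061589018
```

```bash
python3 -m pendant '[[[0,0,4],0,-1],[[0,0,8],0,-1],[[0,0,20],0,-1],[[0,0,30],0,-1],[[0,0,24],0,-1],[[0,0,0],0,-1]]';  python3 -c "
from h import *
s=ctrl.state();print(s['tcp_pos'],s['force'],s['wrist_torque'],s['gripper_width'])
s=snap('side');W=cloud(s);z=W[...,2];k=(np.hypot(W[...,0]-.64,W[...,1]+.027)<.06)&(z>.05)&(z<.185)
print(np.histogram(z[k],np.arange(.05,.19,.01)))"
```

```text
time_s: 11.02
tcp_pos: [0.6409, -0.027, 0.1522]
orientation: [0.413, 3.109, 0.001]
force: [0.4, -0.0, -2.9]
gripper_width: 0.0132
[ 0.64090343 -0.02698577  0.15219492] [ 0.36275261 -0.04339696 -2.86448505] [0.02445229 0.02190984 0.04957751] 0.01317294991092339
(array([581,   0,   0,   0,   0,   0,   0,   3,  16,  15, 599, 268, 175,
       120]), array([0.05, 0.06, 0.07, 0.08, 0.09, 0.1 , 0.11, 0.12, 0.13, 0.14, 0.15,
       0.16, 0.17, 0.18, 0.19]))
```

The cover is held: 2.9 N, with the hood raised 88 mm. Moving it to the free spot at (402,-8).

```bash
python3 -m pendant '[[[-15,1,0],2,-1],[[-30,2,0],3,-1],[[-40,3,0],3,-1],[[-45,4,0],3,-1],[[-45,4,0],3,-1],[[-35,3,0],1.3,-1],[[-20,2,0],0,-1],[[-8,0,0],0,-1],[[0,0,-15],0,-1],[[0,0,-30],0,-1],[[0,0,-35],0,-1],[[0,0,-25],0,-1],[[0,0,-12],0,-1],[[0,0,-6],0,-1],[[0,0,0],0,-1],[[0,0,0],0,-1]]';  python3 -c "
from h import *
s=ctrl.state();print(s['tcp_pos'],s['force'],s['gripper_width'])"
```

```text
time_s: 13.08
tcp_pos: [0.4018, -0.0079, 0.0267]
orientation: [-0.005, 3.14, -0.0]
force: [-0.2, 0.3, -2.4]
gripper_width: 0.0135
[ 0.401836   -0.00792714  0.02673148] [-0.19587121  0.32367378 -2.38730636] 0.013478472648923606
```

```bash
python3 -m pendant '[[[0,0,-2],0,-1],[[0,0,-1],0,-1],[[0,0,0],0,-1],[[0,0,0],0,-1]]'; python3 -m pendant '[[[0,0,-0.5],0,-1],[[0,0,0],0,-0.4],[[0,0,0],0,-0.2],[[0,0,0],0,-0.2]]'
```

```text
time_s: 13.58
tcp_pos: [0.4013, -0.0079, 0.0233]
orientation: [-0.005, 3.141, -0.0]
force: [-1.2, 0.1, 4.4]
gripper_width: 0.0139
time_s: 14.08
tcp_pos: [0.4011, -0.0079, 0.0225]
orientation: [0.005, -3.142, -0.0]
force: [-0.0, 0.5, 0.5]
gripper_width: 0.0368
```

The cover is down and released at (401,-8). Raising, then moving above the slim cassette to re-measure both it and the bays.

```bash
python3 -m pendant '[[[0,0,10],0,-0.2],[[0,0,40],0,-0.2],[[0,0,45],0,0],[[0,0,35],5,0],[[10,-20,0],10,0],[[25,-45,0],10,0],[[25,-45,0],10,0],[[13,-21,0],10,0],[[0,0,0],6.4,0],[[0,0,0],0,0]]'; python3 - <<'E'
from fit import *
print(ctrl.state()["tcp_pos"],ctrl.state()["qpos"])
s=snap("wrist");W=cloud(s);z=W[...,2]
g=(s["color"].min(-1)>150)&(z<.02)&(np.hypot(W[...,0]-.474,W[...,1]+.139)<.06)
cass(s,comp(g),.005,"slim")
cv2.imwrite("pics/w5.png",s["color"])
t=snap("top");c=t["color"][125:235,240:350];cv2.imwrite("pics/t5.png",cv2.resize(c,None,fx=5,fy=5,interpolation=cv2.INTER_CUBIC))
W=cloud(t);z=W[...,2];near=np.hypot(W[...,0]-.64,W[...,1]+.027)<.11
m=comp(cv2.morphologyEx((near&(z>.046)&(z<.07)).astype(np.uint8),cv2.MORPH_OPEN,np.ones((3,3))))
print("plate",m.sum(),np.median(z[m]),cv2.minAreaRect(W[m][:,:2].astype(np.float32)*1000))
import pickle;pickle.dump(t,open("t5.pkl","wb"))
E
```

```text
time_s: 15.32
tcp_pos: [0.4739, -0.1391, 0.1529]
orientation: [1.365, -2.83, -0.0]
force: [0.3, 0.1, -0.7]
gripper_width: 0.0463
[ 0.47392747 -0.139132    0.15292761] [-2.88613493e-01  2.04921401e-01  1.95526361e+00  4.31077376e-05
  9.81572500e-01 -2.75809348e+00]Traceback (most recent call last):
  File "<stdin>", line 5, in <module>
  File "fit.py", line 3, in comp
    n,l,st,_=cv2.connectedComponentsWithStats(m.astype(np.uint8)); return l==1+st[1:,4].argmax()
                                                                               ~~~~~~~~~~~~~~~^^
ValueError: attempt to get argmax of an empty sequence
```

```bash
python3 - <<'E'
from fit import *
s=snap("wrist");W=cloud(s);z=W[...,2]
near=(np.hypot(W[...,0]-.474,W[...,1]+.139)<.06)&(z<.03);mn=s["color"].min(-1)
v=mn[near];print(near.sum(),np.percentile(v,[5,50,80,95]) if len(v) else "")
if len(v):
    th,_=cv2.threshold(v.reshape(-1,1),0,255,cv2.THRESH_OTSU);print(th);cass(s,comp(near&(mn>th)),.005,"slim")
cv2.imwrite("pics/w5.png",s["color"])
t=snap("top");c=t["color"][125:235,240:350];cv2.imwrite("pics/t5.png",cv2.resize(c,None,fx=5,fy=5,interpolation=cv2.INTER_CUBIC))
W=cloud(t);z=W[...,2];near=np.hypot(W[...,0]-.64,W[...,1]+.027)<.11
m=comp(cv2.morphologyEx((near&(z>.046)&(z<.07)).astype(np.uint8),cv2.MORPH_OPEN,np.ones((3,3))))
print("plate",m.sum(),np.median(z[m]),cv2.minAreaRect(W[m][:,:2].astype(np.float32)*1000))
import pickle;pickle.dump(t,open("t5.pkl","wb"))
E
```

```text
17552 [ 51.  59.  95. 132.]
87.0
slim centre [ 474.1 -141.3] size [79.5 27.6] axis deg 52.0
plate 1812 0.05150554764372517 ((647.028564453125, -6.719181060791016), (90.45164489746094, 100.31281280517578), 73.871826171875)
```

View pics/t5.png

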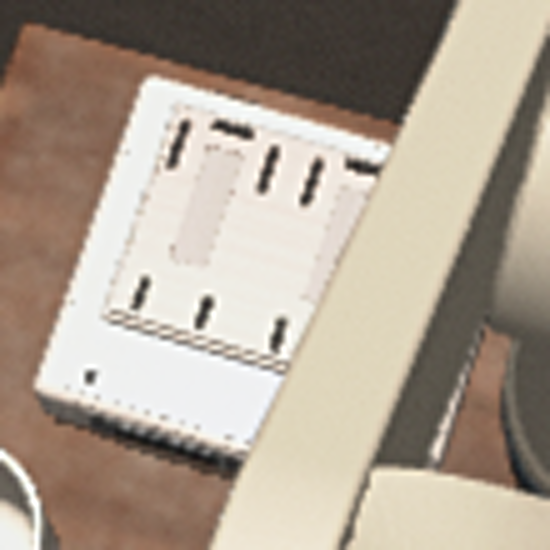

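The crop of the opened incubator shows the slim bay at the left. Its rear rib is at (232,130), side ribs at (180,143) and (268,168), and tab ribs at (141,295) and (205,312). The wide bay's left ribs are at (313,180) and (279,335), and its right side is hidden by the arm. I'll fit the rib model to these points.

```bash
cat > bays.py <<'E'
from fit import *
from scipy.optimize import least_squares
# rib centres in the slim bay frame, seen crop pixels
M=np.array([[47.5,0],[32,19.5],[32,-19.5],[-30,13.5],[-30,-13.5],[32,-67+28.5],[-30,-67+21.5]])
def run(s,px,M,z=.053):
    P=np.array([atz(s,u,v,z)[:2]*1000 for u,v in px])
    def res(q):
        a=np.radians(q[2]);Rm=np.array([[np.cos(a),-np.sin(a)],[np.sin(a),np.cos(a)]])
        return (M@Rm.T+q[:2]-P).ravel()
    r=least_squares(res,[640,0,-15]);q=r.x;a=np.radians(q[2])
    w=q[:2]+67*np.array([np.sin(a),-np.cos(a)])
    print("slim_bay",q.round(1),"wide_bay",w.round(1),"mid",((q[:2]+w)/2).round(1));print(r.fun.reshape(-1,2).round(1).tolist())
E
python3 - <<'E'
from bays import *
import pickle
s=pickle.load(open("t5.pkl","rb"))
g=s["color"].max(-1)
k=(g<130).astype(np.uint8);n,l,st,ce=cv2.connectedComponentsWithStats(k)
px=[]
for c in [(232,130),(180,143),(268,168),(141,295),(205,312),(313,180),(279,335)]:
    u,v=c[0]/5+240-.4,c[1]/5+125-.4;r0,c0=int(v)-6,int(u)-7
    w=np.clip(170-s["color"][r0:r0+13,c0:c0+15].mean(-1),0,None);yy,xx=np.mgrid[r0:r0+13,c0:c0+15]
    i=np.hypot(xx-u,yy-v)<5.5;w=w*i;px.append(((w*xx).sum()/w.sum(),(w*yy).sum()/w.sum()));print(c,(u,v),np.round(px[-1],1))
run(s,px,M)
E
```

```text
(232, 130) (286.0, 150.6) [286.3 150.5]
(180, 143) (275.6, 153.2) [275.2 153.4]
(268, 168) (293.20000000000005, 158.2) [293.2 158.3]
(141, 295) (267.8, 183.6) [267.6 183.4]
(205, 312) (280.6, 187.0) [280.3 187.1]
(313, 180) (302.20000000000005, 160.6) [301.9 161. ]
(279, 335) (295.40000000000003, 191.6) [295.1 191.8]
slim_bay [647.   11.7 -16. ] wide_bay [628.6 -52.7] mid [637.8 -20.5]
[[0.0, 0.2], [-2.3, 0.5], [-3.1, 0.8], [2.8, -0.8], [2.4, -0.6], [-2.9, 0.6], [3.1, -0.8]]
```

The fit residuals (±2.7 mm, lengthwise only) come from ribs running a bit further outward than I assumed. The rear rib fits to 0.2 mm, so the slim bay is about (647, 11.7) mm at -15.8°. Now picking the slim cassette, feeling for the desk.

```bash
python3 -m pendant '[[[1,0,-40],0.2,0],[[0,0,-45],0,0],[[0,0,-40],0,0],[[0,0,-20],0,0],[[0,0,-12],0,0],[[0,0,0],0,0]]' 20; python3 -m pendant '[[[0,0,-3],0,0],[[0,0,0],0,0]]'; python3 -m pendant '[[[0,0,-2],0,0],[[0,0,0],0,0]]'
```

```text
time_s: 16.23
tcp_pos: [0.4749, -0.1387, -0.0047]
orientation: [1.371, -2.826, -0.001]
force: [-0.2, -0.4, 0.9]
gripper_width: 0.0458
time_s: 16.48
tcp_pos: [0.4756, -0.1391, -0.0068]
orientation: [-1.371, 2.826, -0.001]
force: [-0.2, -0.7, 1.4]
gripper_width: 0.0461
time_s: 16.73
tcp_pos: [0.4752, -0.139, -0.0093]
orientation: [-1.371, 2.826, -0.0]
force: [0.2, -0.3, -0.0]
gripper_width: 0.0461
```

```bash
python3 tip.py | head -12; python3 -c "
from h import *
print(ctrl.state()['tcp_pos'],ctrl.state()['force'])"
```

```text
[ 0.47516711 -0.13895946 -0.00930097] 0.04605321612123405
0.06 63 [ 0.4617 -0.1315  0.0628] [0.065 0.058 0.006]
0.066 65 [ 0.4564 -0.1292  0.0681] [0.062 0.059 0.006]
0.072 40 [ 0.4446 -0.1265  0.0741] [0.057 0.052 0.006]
0.078 37 [ 0.4436 -0.126   0.0809] [0.024 0.018 0.006]
0.084 13 [ 0.4486 -0.1291  0.0865] [0.071 0.059 0.005]
0.09 19 [ 0.4491 -0.1335  0.0925] [0.078 0.068 0.006]
0.096 42 [ 0.4459 -0.1439  0.0997] [0.099 0.082 0.005]
0.102 88 [ 0.4526 -0.1531  0.1059] [0.097 0.081 0.006]
0.108 126 [ 0.4526 -0.1534  0.1102] [0.093 0.074 0.006]
0.114 209 [ 0.4883 -0.1723  0.1169] [0.095 0.106 0.006]
0.12 51 [ 0.4815 -0.1585  0.122 ] [0.098 0.075 0.006]
[ 0.47519019 -0.13896114 -0.00929561] [ 0.23557074 -1.00072626  0.2378691 ]
```

Still no desk contact at TCP z = -9 mm. Going on in small steps.

```bash
for i in 1 2; do python3 -m pendant '[[[0,0,-2],0,0],[[0,0,0],0,0]]' | grep -E "tcp|force"; done; python3 -m pendant '[[[0,0,-1],0,0],[[0,0,0],0,0]]' | grep -E "tcp|force"
```

```text
tcp_pos: [0.475, -0.1389, -0.0116]
force: [0.4, -0.4, 0.3]
tcp_pos: [0.475, -0.1389, -0.0136]
force: [0.5, -1.1, 0.2]
tcp_pos: [0.4752, -0.1389, -0.0141]
force: [-0.6, 0.1, 5.4]
```

Contact (5.4 N) at TCP z = -14.1 mm, so the tips stand 14 mm behind the TCP. Raising 1.5 mm and gripping.

```bash
python3 -m pendant '[[[0,0,1.5],0,-0.1],[[0,0,0],0,-1],[[0,0,0],0,-1],[[0,0,0],0,-1],[[0,0,0],0,-1],[[0,0,0],0,-1]]' 15; python3 -m pendant '[[[0,0,10],0,-1],[[0,0,30],0,-1],[[0,0,40],0,-1],[[0,0,40],0,-1],[[0,0,0],0,-1]]'
```

```text
time_s: 18.27
tcp_pos: [0.4751, -0.1389, -0.0129]
orientation: [-1.372, 2.826, -0.0]
force: [-0.6, 0.3, 1.2]
gripper_width: 0.0277
time_s: 18.9
tcp_pos: [0.4773, -0.1396, 0.1104]
orientation: [-1.37, 2.822, -0.006]
force: [-0.0, -0.4, -0.6]
gripper_width: 0.0278
```

```bash
python3 -m pendant '[[[10,10,0],-5,-1],[[22,20,0],-9,-1],[[30,25,0],-10,-1],[[35,30,0],-10,-1],[[32,28,0],-10,-1],[[25,22,0],-10,-1],[[12,11,0],-9,-1],[[5,5,0],-4.4,-1],[[0,0,-20],0,-1],[[0,0,0],0,-1],[[0,0,0],0,-1]]'; python3 - <<'E'
from fit import *
import pickle
st=ctrl.state();print(st["tcp_pos"],st["orientation"])
s=snap("wrist");pickle.dump(s,open("w6.pkl","wb"))
a=s["color"][100:340,120:520];cv2.imwrite("pics/w6.png",cv2.resize(a,None,fx=2,fy=2,interpolation=cv2.INTER_CUBIC))
E
```

```text
time_s: 20.27
tcp_pos: [0.6453, 0.0117, 0.0863]
orientation: [-0.426, -3.111, 0.0]
force: [-0.1, 0.0, 0.7]
gripper_width: 0.0275
[0.64534541 0.01169497 0.08632019] [-4.25980525e-01 -3.11107267e+00  4.22808575e-04]
```

View pics/w6.png

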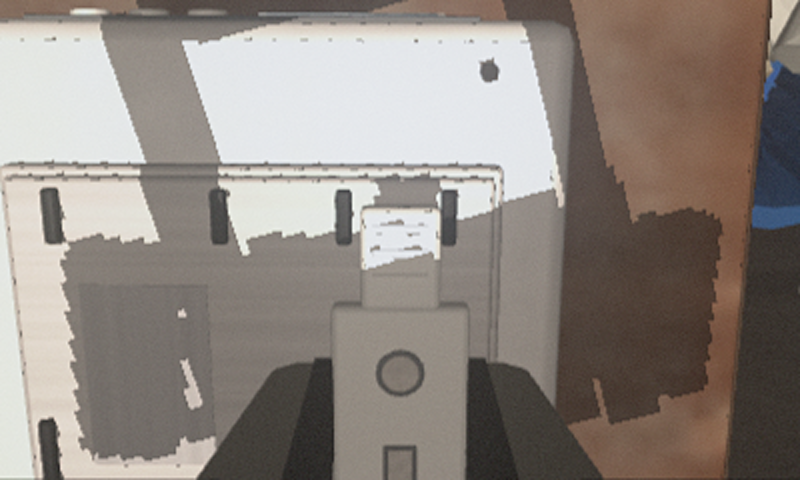

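The wrist crop shows the tab ribs of the slim bay at (344,217) and (449,217) and of the wide bay at (52,216) and (219,216). The held slim cassette has its tab end at row 208, tab sides at columns 361 and 439, and body sides at 332 and 468; it points tab to display. Converting these to positions.

```bash
python3 - <<'E'
from h import *
import pickle
s=pickle.load(open("w6.pkl","rb"))
t=np.array([.64534541,.01169497]);a=np.radians(-15.7);X=np.array([np.cos(a),np.sin(a)]);Y=np.array([-X[1],X[0]])
def f(u,v,z):
    d=(atz(s,u/2+120-.25,v/2+100-.25,z)[:2]-t)*1000;return (d@X).round(1),(d@Y).round(1)
for n,u,v in(("slim rib L",344,217),("slim rib R",449,217),("slim rib L top",344,191),("bot",344,244),("wide rib a",52,216),("wide rib b",219,216),("top",219,190),("bot",219,243),("wide rear side rib start",48,421),("plate corner",502,167),("plate left corner",4,167)):print(n,f(u,v,.054))
zc=.0863+.0128+.006
for n,u,v in(("tab end L",361,208),("tab end R",439,208),("shoulder L",332,306),("shoulder R",468,306)):print(n,f(u,v,zc))
r=R.from_rotvec([-.42598,-3.11107,0]).as_matrix();print("jaw",np.degrees(np.arctan2(r[1,1],r[0,1])))
E
```

```text
slim rib L (np.float64(-30.5), np.float64(-14.8))
slim rib R (np.float64(-30.5), np.float64(12.0))
slim rib L top (np.float64(-37.2), np.float64(-14.7))
bot (np.float64(-23.4), np.float64(-14.9))
wide rib a (np.float64(-30.5), np.float64(-89.4))
wide rib b (np.float64(-30.7), np.float64(-46.7))
top (np.float64(-37.3), np.float64(-46.4))
bot (np.float64(-23.6), np.float64(-47.1))
wide rear side rib start (np.float64(26.0), np.float64(-96.1))
plate corner (np.float64(-43.3), np.float64(25.1))
plate left corner (np.float64(-43.0), np.float64(-100.2))
tab end L (np.float64(-41.8), np.float64(-8.1))
tab end R (np.float64(-41.9), np.float64(7.1))
shoulder L (np.float64(-21.9), np.float64(-14.1))
shoulder R (np.float64(-22.0), np.float64(13.2))
jaw 74.40664597729048
```

Rib spacings check out: 26.8 against 27 mm, and bay to bay 66.7 against 67 mm. The cassette needs (+3.4, -1.6) mm, then down.

```bash
python3 -m pendant '[[[3.4,-1.6,-10],0,-1],[[0,0,-15],0,-1],[[0,0,-12],0,-1],[[0,0,-7],0,-1],[[0,0,-3],0,-1],[[0,0,0],0,-1],[[0,0,0],0,-1]]'; python3 -m pendant '[[[0,0,-1.5],0,-1],[[0,0,0],0,-1],[[0,0,0],0,-1]]'
```

```text
time_s: 21.2
tcp_pos: [0.6499, 0.0105, 0.0405]
orientation: [0.427, 3.112, 0.0]
force: [0.5, 0.7, -0.7]
gripper_width: 0.0275
time_s: 21.58
tcp_pos: [0.6496, 0.0105, 0.0387]
orientation: [0.427, 3.112, -0.0]
force: [-0.8, -0.6, 0.7]
gripper_width: 0.0277
```

```bash
python3 -m pendant '[[[-0.8,0,-1],0,-1],[[0,0,0],0,-1],[[0,0,0],0,-1]]'; python3 -m pendant '[[[0,0,-0.7],0,-1],[[0,0,0],0,-1],[[0,0,0],0,-1]]'
```

```text
time_s: 21.95
tcp_pos: [0.6487, 0.0105, 0.0376]
orientation: [-0.427, -3.112, 0.0]
force: [0.2, 0.4, 0.5]
gripper_width: 0.0278
time_s: 22.32
tcp_pos: [0.6488, 0.0105, 0.0371]
orientation: [0.427, 3.112, 0.0]
force: [-0.5, -0.8, 3.9]
gripper_width: 0.0276
```

Contact came exactly at the predicted height. Releasing, rising and checking.

```bash
python3 -m pendant '[[[0,0,0.3],0,-0.3],[[0,0,0],0,-0.1],[[0,0,0],0,0],[[0,0,10],0,0],[[0,0,40],0,0],[[0,0,40],0,0],[[-20,0,20],0,0],[[-20,0,0],0,0],[[0,0,0],0,0]]'; python3 - <<'E'
from fit import *
import pickle
s=snap("wrist");pickle.dump(s,open("w7.pkl","wb"));W=cloud(s);z=W[...,2]
a=np.radians(-15.7);X=np.array([np.cos(a),np.sin(a)]);Y=np.array([-X[1],X[0]]);b=np.array([647.2,10.7])
d=W[...,:2]*1000-b;x=d@X;y=d@Y
print(ctrl.state()["tcp_pos"])
for n,k in (("tab",(x>-36)&(x<-24)&(abs(y)<5)),("body",(x>0)&(x<20)&(abs(y)<10)),("rear",(x>25)&(x<36)&(abs(y)<10)),("plate",(x>-15)&(x<15)&(y<-22)&(y>-34))):
    print(n,k.sum(),np.median(z[k]) if k.any() else None)
# dark ribs in the bay frame
v,u=np.nonzero((s["color"].max(-1)<70)&(abs(x)<55)&(y<30)&(y>-105)&(z>.045)&(z<.062))
m=np.zeros((480,640),np.uint8);m[v,u]=1;n,l,st,_=cv2.connectedComponentsWithStats(m)
for i in range(1,n):
    if st[i,4]>40:
        P=plane(s,l==i,.054)-b;print("rib?",st[i,4],"x",(P@X).min().round(1),(P@X).max().round(1),"y",(P@Y).min().round(1),(P@Y).max().round(1))
E
```

```text
time_s: 23.45
tcp_pos: [0.6081, 0.0105, 0.1481]
orientation: [0.427, 3.112, 0.0]
force: [0.8, -0.5, 0.5]
gripper_width: 0.0464
[0.60895559 0.0104732  0.14791918]
tab 257 0.05694073580934417
body 786 0.05679481935694733
rear 404 0.056836490098887776
plate 706 0.05077304580356942
rib? 108 x -38.9 -25.7 y -48.1 -44.5
rib? 100 x -39.0 -25.8 y -15.8 -13.1
rib? 99 x -39.0 -25.8 y 10.9 13.8
rib? 146 x 24.1 45.2 y -41.5 -37.7
rib? 106 x 24.1 45.2 y -22.3 -18.8
rib? 99 x 24.8 45.1 y 16.6 19.8
rib? 56 x 45.9 49.1 y -9.5 7.0
```

The slim cassette lies flat: tab, body and rear are all 6 mm above the plate and the ribs are where the model puts them. The wide bay comes out at (628.8,-54.6). Moving to the wide cassette.

```bash
python3 -m pendant '[[[-8,-20,0],1,0.3],[[-17,-38,0],1,0.7],[[-20,-44,0],1,0.7],[[-20,-44,0],0,0.7],[[-20,-44,0],0,0.7],[[-20,-44,0],0,0.7],[[-15,-32,0],0,0.7],[[-8,-16,0],0,0.7],[[0,0,0],0,0.7],[[0,0,0],0,0.7]]'; python3 - <<'E'
from fit import *
print(ctrl.state()["tcp_pos"])
s=snap("wrist");W=cloud(s);z=W[...,2]
near=(np.hypot(W[...,0]-.479,W[...,1]+.271)<.065)&(z<.02);mn=s["color"].min(-1);v=mn[near]
th,_=cv2.threshold(v.reshape(-1,1),0,255,cv2.THRESH_OTSU)
for t in(th-12,th,th+12):cass(s,comp(near&(mn>t)),.005,"wide")
r=R.from_rotvec(ctrl.state()["orientation"]).as_matrix();print("jaw",np.degrees(np.arctan2(r[1,1],r[0,1])))
E
```

```text
time_s: 24.75
tcp_pos: [0.4813, -0.2707, 0.1471]
orientation: [-0.345, -3.123, -0.001]
force: [0.9, 0.2, -1.0]
gripper_width: 0.0781
[ 0.48132499 -0.27070785  0.14705059]
wide centre [ 478.3 -273.1] size [45.6 80.6] axis deg 168.3
wide centre [ 478.3 -272.9] size [45.5 80.4] axis deg 167.8
wide centre [ 478.3 -272.8] size [45.2 80.3] axis deg 167.8
jaw 77.42814805144107
```

```bash
python3 -m pendant '[[[-0.8,-1.5,-40],0.3,0.7],[[0,0,-45],0,0.7],[[0,0,-40],0,0.7],[[0,0,-20],0,0.7],[[0,0,-10],0,0.7],[[0,0,-4],0,0.7],[[0,0,0],0,0.7],[[0,0,0],0,0.7]]'
```

```text
time_s: 25.8
tcp_pos: [0.4805, -0.2733, -0.011]
orientation: [0.337, 3.122, -0.001]
force: [-0.1, 0.1, 0.7]
gripper_width: 0.0787
```

```bash
python3 -m pendant '[[[0,0.5,-1.7],0,0.3],[[0,0,0],0,-1],[[0,0,0],0,-1],[[0,0,0],0,-1],[[0,0,0],0,-1],[[0,0,0],0,-1]]' 15; python3 -m pendant '[[[0,0,10],0,-1],[[0,0,30],0,-1],[[0,0,40],0,-1],[[0,0,30],0,-1],[[0,0,0],0,-1],[[0,0,0],0,-1]]'
```

```text
time_s: 26.55
tcp_pos: [0.48, -0.2726, -0.0135]
orientation: [0.337, 3.123, -0.0]
force: [-1.0, 1.4, 1.6]
gripper_width: 0.0459
time_s: 27.3
tcp_pos: [0.4795, -0.2723, 0.0961]
orientation: [-0.337, -3.123, -0.0]
force: [-0.1, -0.8, -0.1]
gripper_width: 0.0455
```

```bash
python3 -m pendant '[[[10,14,0],-1,-1],[[22,32,0],-1,-1],[[28,40,0],-1.3,-1],[[30,43,0],0,-1],[[28,40,0],0,-1],[[20,29,0],0,-1],[[10,14,0],0,-1],[[2.5,5,-10],0,-1],[[0,0,0],0,-1],[[0,0,0],0,-1]]'; cat > held.py <<'E'
from fit import *
s0=ctrl.state();s=snap("wrist");cv2.imwrite("pics/w8.png",s["color"]);W=cloud(s);z=W[...,2]
r=R.from_rotvec(s0["orientation"]).as_matrix();print(s0["tcp_pos"],"jaw",np.degrees(np.arctan2(r[1,1],r[0,1])))
a=np.radians(-15.6);X=np.array([np.cos(a),np.sin(a)]);Y=np.array([-X[1],X[0]]);t=s0["tcp_pos"][:2]*1000
d=W[...,:2]*1000-t;x=d@X;y=d@Y
zt=s0["tcp_pos"][2]+.0135+.006
m=(abs(z-zt)<.006)&(abs(y)<40)&(x<0)&(x>-60);k=comp(m);P=plane(s,k,zt)-t
px,py=P@X,P@Y;tab=px<-26;bod=(px>-18)&(px<-8)
print("held: tab end x",np.percentile(px,.5).round(1),"tab y",py[tab].min().round(1),py[tab].max().round(1),"body y",(py[bod].min(),py[bod].max()) if bod.any() else "")
m=((s["color"].max(-1)<75)&(abs(x)<60)&(y<60)&(y>-45)&(z>.045)&(z<.062)).astype(np.uint8);n,l,st,_=cv2.connectedComponentsWithStats(m)
for i in range(1,n):
    if st[i,4]>40:
        P=plane(s,l==i,.054)-t;print("rib?",st[i,4],"x",(P@X).min().round(1),(P@X).max().round(1),"y",(P@Y).min().round(1),(P@Y).max().round(1))
E
python3 held.py
```

```text
time_s: 28.55
tcp_pos: [0.6296, -0.0565, 0.0861]
orientation: [-0.429, -3.111, 0.0]
force: [-0.4, 0.4, -0.4]
gripper_width: 0.0455
[ 0.62961863 -0.05654622  0.08614195] jaw 74.31263719244984
held: tab end x -42.3 tab y -16.4 15.4 body y (np.float64(-35.80591963057818), np.float64(34.79968687176158))
rib? 207 x -40.3 -27.0 y 52.6 56.8
```

The held wide cassette sits at (-2.3,-0.5) relative to the TCP and the bay at about (-1.3,+1.2). The needed shift is about (+1.4,+1.4) in world axes.

```bash
python3 -m pendant '[[[1.4,1.4,-10],0,-1],[[0,0,-15],0,-1],[[0,0,-12],0,-1],[[0,0,-7],0,-1],[[0,0,-3],0,-1],[[0,0,0],0,-1],[[0,0,0],0,-1]]'; python3 -m pendant '[[[0,0,-1.5],0,-1],[[0,0,0],0,-1],[[0,0,0],0,-1]]'
```

```text
time_s: 29.48
tcp_pos: [0.6322, -0.0542, 0.0399]
orientation: [0.427, 3.112, 0.0]
force: [-0.1, 0.2, -1.1]
gripper_width: 0.0458
time_s: 29.85
tcp_pos: [0.6319, -0.0541, 0.0381]
orientation: [0.427, 3.112, -0.0]
force: [0.1, -0.1, -0.3]
gripper_width: 0.0459
```

```bash
python3 -m pendant '[[[-0.8,-0.8,-1],0,-1],[[0,0,0],0,-1],[[0,0,0],0,-1]]'; python3 -m pendant '[[[0,0,-0.7],0,-1],[[0,0,0],0,-1],[[0,0,0],0,-1]]'
```

```text
time_s: 30.22
tcp_pos: [0.631, -0.0549, 0.037]
orientation: [-0.427, -3.112, 0.0]
force: [-0.5, 0.7, -1.0]
gripper_width: 0.0458
time_s: 30.6
tcp_pos: [0.6311, -0.0549, 0.0365]
orientation: [0.427, 3.112, -0.0]
force: [-0.8, 0.1, 3.3]
gripper_width: 0.0458
```

Contact at the predicted height. Releasing, with only a modest opening because of the slim cassette next to it, then checking.

```bash
python3 -m pendant '[[[0,0,0.3],0,0.08],[[0,0,0],0,0.14],[[0,0,0],0,0.14],[[0,0,10],0,0.14],[[0,0,40],0,0.14],[[0,0,40],0,0.14],[[-20,7,20],0,0.1],[[-20,7,0],0,0],[[0,0,0],0,0],[[0,0,0],0,-0.2]]'; cat > flat.py <<'E'
from fit import *
s=snap("wrist");W=cloud(s);z=W[...,2]
a=np.radians(-15.6);X=np.array([np.cos(a),np.sin(a)]);Y=np.array([-X[1],X[0]])
for nm,b,h in(("slim",np.array([646.9,9.8]),14),("wide",np.array([628.8,-54.8]),23)):
    d=W[...,:2]*1000-b;x=d@X;y=d@Y
    for n,k in(("tab",(x>-36)&(x<-24)&(abs(y)<h/3)),("midL",(abs(x)<18)&(y>h-9)&(y<h-4)),("midR",(abs(x)<18)&(y<4-h)&(y>9-h)),("rear",(x>27)&(x<36)&(abs(y)<h-5))):
        print(nm,n,k.sum(),(np.nanmedian(z[k])*1000).round(1) if k.any() else None)
    # bright cassette outline: height mask
    k=(z>.0538)&(z<.062)&(abs(x)<44.5)&(abs(y)<h+3.4)&(s["color"].max(-1)>85)
    P=plane(s,comp(cv2.morphologyEx(k.astype(np.uint8),cv2.MORPH_OPEN,np.ones((3,3)))),.056)-b
    px,py=P@X,P@Y;bd=abs(px)<18;print(nm,"x",np.percentile(px,[.5,99.5]).round(1),"body y",np.percentile(py[bd],[.5,99.5]).round(1),"tab y",np.percentile(py[px<-25],[1,99]).round(1))
E
python3 flat.py
```

```text
time_s: 31.85
tcp_pos: [0.5918, -0.0411, 0.147]
orientation: [0.427, 3.111, -0.0]
force: [0.5, 0.4, 0.3]
gripper_width: 0.0379
slim tab 241 56.9
slim midL 348 56.7
slim midR 0 None
slim rear 0 None
slim x [-40.9  22.3] body y [-13.4  14.3] tab y [-7.5  8.2]
wide tab 408 57.0
wide midL 356 56.9
wide midR 0 None
wide rear 606 56.9
wide x [-39.4  40.2] body y [-22.8  22.6] tab y [-15.6  15.6]
```

Both cassettes are flat (all spots at 57 mm with the +0.9 mm camera bias), and their outlines are centred within about 1 mm of their bays. Back to the cover, checking its pose on the way.

```bash
python3 -m pendant '[[[-15,2,0],3,0],[[-30,5,0],4,0],[[-40,7,0],4,0],[[-40,7,0],4,0],[[-40,7,0],0.6,0],[[-18,4,0],0,0],[[-8,1,0],0,0],[[0,0,0],0,0],[[0,0,0],0,0]]' 40; python3 - <<'E'
from fit import *
st=ctrl.state();r=R.from_rotvec(st["orientation"]).as_matrix();print(st["tcp_pos"],"jaw",np.degrees(np.arctan2(r[1,1],r[0,1])))
s=snap("wrist");W=cloud(s);z=W[...,2]
for lo,hi,n in((.026,.038,"hood"),(.052,.065,"bar")):
    m=comp(cv2.morphologyEx(((z>lo)&(z<hi)&(np.hypot(W[...,0]-.401,W[...,1]+.008)<.12)).astype(np.uint8),cv2.MORPH_OPEN,np.ones((3,3))))
    print(n,m.sum(),np.median(z[m]).round(4),cv2.minAreaRect(W[m][:,:2].astype(np.float32)*1000))
E
```

```text
time_s: 33.02
tcp_pos: [0.4013, -0.0081, 0.1467]
orientation: [0.001, 3.141, -0.0]
force: [0.1, 0.1, 0.3]
gripper_width: 0.0457
[ 0.40132298 -0.00806592  0.1467476 ] jaw 89.96185390285885
hood 27825 0.0314 ((402.39093017578125, -8.650321960449219), (115.88046264648438, 148.4527587890625), 0.15302078425884247)
bar 2563 0.0572 ((402.1789245605469, -8.747337341308594), (83.52859497070312, 13.85576343536377), 0.35536226630210876)
```

```bash
python3 -m pendant '[[[0,0,-30],0,0],[[0,0,-40],0,0],[[0,0,-30],0,0],[[0,0,-15],0,0],[[0,0,-8],0,0],[[0,0,0],0,0],[[0,0,0],0,-1],[[0,0,0],0,-1],[[0,0,0],0,-1],[[0,0,0],0,-1],[[0,0,0],0,-1],[[0,0,0],0,-1]]' 40; python3 -m pendant '[[[0,0,4],0,-1],[[0,0,10],0,-1],[[0,0,25],0,-1],[[0,0,35],0,-1],[[0,0,35],0,-1],[[0,0,20],0,-1],[[0,0,0],0,-1],[[0,0,0],0,-1]]'
```

```text
time_s: 34.58
tcp_pos: [0.4003, -0.0079, 0.0239]
orientation: [0.001, 3.141, -0.0]
force: [-1.4, 0.4, 6.0]
gripper_width: 0.0137
time_s: 35.58
tcp_pos: [0.3994, -0.0079, 0.152]
orientation: [-0.001, -3.141, -0.0]
force: [0.5, -0.4, -2.5]
gripper_width: 0.0135
```

The cover is held. The seat target for the TCP is (638.3,-26.7) at 74.7°, which is the original grip corrected by the 1 mm re-grip shift. Contact is expected at z ≈ 0.064.

```bash
python3 -m pendant '[[[15,-1,0],-1.3,-1],[[30,-2,0],-3,-1],[[40,-3,0],-3,-1],[[45,-4,0],-3,-1],[[45,-4,0],-3,-1],[[35,-3,0],-2,-1],[[20,-2,0],0,-1],[[8,0,-5],0,-1],[[0,0,-15],0,-1],[[0,0,-25],0,-1],[[0,0,-10],0,-1],[[0,0,0],0,-1],[[0,0,0],0,-1]]'; python3 - <<'E'
from fit import *
st=ctrl.state();r=R.from_rotvec(st["orientation"]).as_matrix();print(st["tcp_pos"],"jaw",np.degrees(np.arctan2(r[1,1],r[0,1])),st["force"])
E
```

```text
time_s: 37.2
tcp_pos: [0.6384, -0.0269, 0.0983]
orientation: [0.419, 3.113, 0.0]
force: [0.0, 0.2, -2.4]
gripper_width: 0.0138
[ 0.63836092 -0.02690346  0.09827731] jaw 74.67168166130692 [ 0.04327713  0.16272857 -2.41618876]
```

```bash
python3 -m pendant '[[[0,0.2,-10],0,-1],[[0,0,-8],0,-1],[[0,0,0],0,-1]]' | grep -E "tcp|force"; python3 -m pendant '[[[0,0,-7],0,-1],[[0,0,-5],0,-1],[[0,0,0],0,-1],[[0,0,0],0,-1]]' | grep -E "tcp|force"
```

```text
tcp_pos: [0.6373, -0.0267, 0.0786]
force: [-0.7, 0.4, -2.7]
tcp_pos: [0.6381, -0.0267, 0.0676]
force: [0.1, 0.5, -2.4]
```

The rim is already below the plate's top with no contact. Setting it down.

```bash
python3 -m pendant '[[[0,0,-2],0,-1],[[0,0,-1],0,-1],[[0,0,0],0,-1],[[0,0,0],0,-1]]' | grep -E "tcp|force"; python3 -m pendant '[[[0,0,-1],0,-1],[[0,0,0],0,-1],[[0,0,0],0,-1]]' | grep -E "tcp|force"
```

```text
tcp_pos: [0.6381, -0.0267, 0.0646]
force: [0.1, -0.5, -2.8]
tcp_pos: [0.6382, -0.0268, 0.064]
force: [-1.5, -0.1, 3.8]
```

Contact is at 0.0640, as predicted. Releasing, backing off, and checking level and position against the starting picture.

```bash
python3 -m pendant '[[[0,0,0],0,-0.4],[[0,0,0],0,-0.2],[[0,0,0],0,-0.1],[[0,0,10],0,0],[[0,0,40],0,0],[[0,0,50],0,0],[[-30,0,30],0,0],[[-40,0,20],0,0],[[0,0,0],0,0],[[0,0,0],0,0]]'; cat > fin.py <<'E'
from fit import *
import pickle
def rep(s,n,boxes=()):
    W=cloud(s);z=W[...,2];near=np.hypot(W[...,0]-.64,W[...,1]+.027)<.12
    for lo,hi,nm in((.062,.08,"hood"),(.034,.047,"housing")):
        m=comp(cv2.morphologyEx((near&(z>lo)&(z<hi)).astype(np.uint8),cv2.MORPH_OPEN,np.ones((3,3))));P=W[m]*1000
        A=np.c_[P[:,:2]-P[:,:2].mean(0),np.ones(len(P))];c=np.linalg.lstsq(A,P[:,2],rcond=None)[0]
        q=cv2.minAreaRect(P[:,:2].astype(np.float32));print(n,nm,m.sum(),"z",np.median(P[:,2]).round(1),"tilt deg",np.degrees(c[:2]).round(2),np.round(q[0],1),np.round(q[1],1),round(q[2],1))
for n in("side","wrist"):rep(snap(n),n)
rep(pickle.load(open("side.pkl","rb")),"side@start")
def by(s):
    W=cloud(s);z=W[...,2]
    for nm,c,r,lo,hi in(("mug",(.499,.111),.08,.05,.1),("pump",(.368,.132),.06,.05,.25),("roll",(.3745,-.286),.05,.02,.04),("carton",(.605,-.263),.08,.02,.05)):
        m=(np.hypot(W[...,0]-c[0],W[...,1]-c[1])<r)&(z>lo)&(z<hi);print("  ",nm,m.sum(),(np.median(W[m],0)*1000).round(1) if m.any() else None)
for n,s in(("start",pickle.load(open("side.pkl","rb"))),("now",snap("side"))):print(n);by(s)
E
python3 fin.py
```

```text
time_s: 40.2
tcp_pos: [0.5687, -0.0267, 0.2141]
orientation: [0.419, 3.112, 0.0]
force: [-0.2, 0.4, -0.8]
gripper_width: 0.0458
side hood 1737 z 70.3 tilt deg [0.59 0.62] [639.4 -28.3] [155.  116.2] 74.8
side housing 1093 z 39.5 tilt deg [0.62 0.11] [626.6 -29.3] [169.7 149.1] 74.3
wrist hood 17235 z 71.4 tilt deg [ 0.38 -0.17] [640.  -27.8] [148.1 117. ] 75.0
wrist housing 7237 z 40.5 tilt deg [ 5.03 -1.36] [573.9 -10. ] [171.2  43.8] 77.9
side@start hood 1734 z 70.3 tilt deg [0.44 0.66] [639.1 -29.7] [152.6 116.8] 74.2
side@start housing 1077 z 39.5 tilt deg [0.8  0.07] [627.4 -30. ] [165.8 149.5] 73.6
start
   mug 771 [515.5 113.1  74.1]
   pump 1511 [364.9 105.9 110.2]
   roll 1309 [ 372.8 -294.5   29.2]
   carton 1819 [ 603.5 -272.2   33.9]
now
   mug 769 [515.4 114.4  73.8]
   pump 1505 [365.1 105.9 110.7]
   roll 1322 [ 372.9 -294.4   29.2]
   carton 1822 [ 603.4 -272.    34. ]
```

The cover is back at the starting height, level and position, and the bystanders haven't moved. Handing in.

```bash
python3 -c "
from rig import ctrl
print(ctrl.state()['time_s'],ctrl.job_done())"
```

```text
the job is handed in; nothing more can be done
40.35 None
```

I took the cover off, laid both cassettes in their bays with the thumb tabs towards the display, and set the cover back. The job was handed in at 40.4 s of the 72 s allowed.

**Last checks**
- **Cassettes:** before the cover went back on, every spot I could see on both read 6 mm above the plate. Their outlines were within about 1 mm of the bay centres. The slim cassette's rear end was hidden in that last view but had read flat right after I placed it.
- **Cover:** contact came at the predicted height. The hood top reads 70.3 mm, the same as at the start. Its tilt differs from the starting reading by about 0.15° at most, and its position by 1–1.5 mm, which is within camera error.
- **Bystanders:** mug, pump, roll and carton read the same as at the start, to about 1 mm.

**What disagreed or failed**
- **Missed grips:** my first two grips on the cover closed above the bar, without moving the cover. The fingertips stand about 14 mm behind the reported TCP, not 14 mm ahead as stated. Both cameras and a light touch on the desk confirmed this, and I worked with that value from then on.
- **Camera differences:** the top and wrist cameras differed by up to about 2 mm sideways, so I corrected the placements from views of the held cassettes. The wrist camera also reads about 1 mm high.
- **Unchecked:** the cassettes cannot be seen under the closed cover, so I did not check them again after closing.

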